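# Start the stove blower and hold its run knob pressed

### The arm

A 6-joint arm with a two-finger parallel gripper is mounted at the origin on the work surface. World frame = base frame: x ahead of the robot, y to its left, z up, the work surface at z = 0. Lengths are in m, angles in degrees, forces in N, time in s.
With the tool pointing down it reaches from about 0.3 to 0.75 m from the base axis. Payload 8.5 kg.
Tool frame: the origin (TCP) lies midway between the tips of the shut fingers; the grasp point (between the pads) lies 19 mm behind it; z points along the fingers, y is the line along which they close (so a half turn about z gives the same grasp; the last joint's range is limited). The gripper opens to 85 mm and grips with 20 to 120 N. Pads are 22 mm wide; open, the fingers measure 114 mm over their backs; the gripper's body (76 mm by 85 mm) begins 54 mm behind the grasp point. The pads swing forward as they close: fully open they stand 13 mm farther back than shut.
Start: joints at [52.924, 21.807, 74.336, -0, 83.858, -12.336], TCP at [0.23, 0.5, 0.231] pointing down, gripper open.
Joint ranges: [-178.18, 178.18], [-50.72, 133.34], [12.68, 142.11], [-81.47, 261.47], [9.98, 163.14], [-165.26, 165.26]. Speed limits (degrees/s): [136.94, 136.94, 180, 180, 180, 180].

### API

Orientations are given as a 3x3 rotation matrix whose columns are the frame's x, y, z axes.
In Python, from rig import env, get_image, close_job gives the robot as it stands.
- The arm moves only by the tool step_arm, never from a script. Its argument "targets" is a list of rows, each a list of 2 entries, a list of its own where there are three numbers: the shift along the tool's x, y, z as a fraction of full scale, then the turn, a rotation vector about the tool's x, y, z as a fraction of full scale. In form: [[[x, y, z], [wx, wy, wz]], ...]. A call has 1 to 10 rows; each row is the pose to reach, as a shift and turn from the pose commanded when the call began, along the tool's axes at that moment; what a row does not reach only later rows make up. Full scale, the value 1, is 0.3 m for a shift and 45 degrees for a turn. A row lasts 1/12 s, in which the tool goes at most 41.7 mm and 7.16 degrees, less where a joint would pass 70% of its speed; a pose out of reach is approached as far as the arm can. A call with a number of a shift or a turn outside -1 to 1 is refused whole. A call with a gripper value outside its range is refused whole. "jaw" is the finger opening in mm, from 0 to 85.4, set as the call begins (left out, the last holds). The fingers move at their own pace and stop on an object; "grip_force" is the grip in N (left out, the last holds). Time passes only in rows, so rows that repeat a pose let the fingers close. It gives the time, the measured TCP pose, the force, the opening and the grip force at its end, in the units of the state.
- env.observe(): the state, without advancing time (a new reading comes with each control period).
- get_image(name): name is "scene" or "top"; returns a dict with "img" (384x512x3 uint8, red, green, blue), "z_map" (384x512 float32, m along the optical axis (not along the pixel's ray), 0 where there is no reading), "intrinsics" (3x3 intrinsics, pixels), "rvec" (rotation vector, rad) and "tvec" (3), from world to camera coordinates, as OpenCV has them. Camera axes: x right, y down, z forward; pixel columns grow to the right and rows downward; lengths in m; the calibration is good to about 2 mm. A picture is of the moment at which its call begins.
- close_job(): hands the job in; it is judged then, once.
The state is a dict: "time_s": time; "q": joint angles; "qvel": joint speeds; "joint_efforts": joint torques, N m; "position": TCP position; "tool_rot": TCP orientation; "ft_force": force on the tool from outside, world axes, zero at the start; "wrist_torque": the same for the moment, N m; "grip_width": finger opening in m; "gripper_force": force on a finger pad.
Only numpy, scipy, OpenCV 4.12 (cv2) and the standard library are available. Lean on these libraries where they do the work, as an engineer would, in place of code of your own. Each camera call takes 0.05 s, during which the arm holds its last target. There are 200 camera calls.

### The job

Get the charcoal stove's blower going: twist the starter on top of it clockwise all the way to its stop, let go so that it springs back, and only then take the loose knob from the counter, turn it to match the bare D-shaft and push it fully home on the shaft. The blower runs only while the shaft is pressed, so push the knob and shaft down against the spring as far as they go and finish still gripping the knob and holding it down. Leave the other things on the counter where they are.

Things in the scene. Friction and masses are not known exactly. Their poses are not given: they have to be found in the camera images.
- blower: grey low blower box, fixed on the counter, 110 x 250 x 60 mm high; origin at the centre of its underside, x across its short side, y along its long side towards a round black air nozzle (50 mm long) that points to the stove. On its flat top (z = 60 mm): the starter, 70 mm from the centre towards the nozzle, and the bare D-shaft, 65 mm from the centre the other way.
- starter (a joint): angle of the spring-return starter, rad: 0 at rest, growing clockwise seen from above to 1.0 at its hard stop. A spring (0.03 N m at rest, 0.11 N m at the stop) brings it back to 0 when it is let go.
- starter_grip (a point): point on the starter's vertical turning axis, 28 mm above the blower's top, at the height to grip. The starter is a black round boss (36 mm across, 8 mm high) with an upright bar grip 44 mm long, 10 mm thick, from 8 to 36 mm above the blower's top; this point's x axis lies along the bar and turns with it, z up.
- plunger (a joint): how far the D-shaft is pressed down, m: 0 at rest (up), 0.008 at its bottom stop. Spring: about 5 N to start it moving, 10 N at the stop; it rises when not pressed. Shaft and collar stand -0.3 to 0.5 rad (anticlockwise) from the blower's x axis and are stiff to turn (0.25 N m), so match the knob to them.
- shaft_top (a point): centre of the top end of the steel D-shaft, upright, 30 mm above the blower's top at rest. Diameter 16 mm, one flat 1 mm from the axis; round back slightly tapered at the top. Its x axis (level) points out of the flat, square to it; z up. The thin aluminium collar round its foot (54 mm across, 3 mm high) has a small pointer, out to 40 mm from the axis, along that x
- knob: loose dark cast-metal knob, 200 g, bore down on the counter: twelve-sided hub 48 mm across, 21 mm high; on it an upright bar grip 46 mm long (along x), 12 mm thick (along y), from z = 21 to 45 mm. Origin at the centre of the underside, z up. A nib on the hub's side at z = 17 mm, out to 36 mm from the axis, points to +x, the side of the bore's flat: knob x must end up along shaft_top's x
- knob_seat (a point): centre of the closed upper end of the knob's D-shaped bore, 16 mm above the underside; meets the shaft's top when the knob is home (underside then 14 mm above the blower's top, shaft up). Bore open below, 16 mm deep, 18 mm across, flat 2 mm from the axis on the +x side: 1 mm clearance all round; slides on freely within 0.2 rad of the shaft's angle, jams beyond
- jar: bystander: small glass jar with a steel screw lid, 52 mm across, 75 mm high; origin at the centre of its underside
- speaker: bystander: grey speaker module, 50 x 50 x 25 mm, round cone on top; origin at the centre of its underside
- vise: bystander: black plastic phone vise, 105 x 75 x 62 mm, with a round clamp knob on its screw (fixed together); origin at the centre of its base's underside
- tweezer: bystander: stainless tweezer lying flat, 115 mm long along x, 7 mm high; origin under its middle
- pick: bystander: red plastic pick lying flat, 100 mm long along x, 9 mm high; origin under its middle
- cup: bystander: white ceramic cup, 70 mm across, 70 mm high; origin at the centre of its underside
Mind the look-alikes: they are no part of the job. Leave any purple or red look-alike of the knob alone.

How it is judged (in metres and radians):
On the way, in this order (a step that is already met when the one before it is completed fails the run):
1. the starter is twisted to its stop while the knob is still off the shaft (value of joint starter above 0.92 rad and distance between knob_seat and shaft_top above 0.03 m), for 0.1 s.
2. the starter is let go and has sprung back, the knob still off the shaft (value of joint starter below 0.1 rad and contact force between the fingers and starter below 0.2 N and distance between knob_seat and shaft_top above 0.03 m), for 0.2 s.
At the end, for the whole second after the job is handed in: Knob home on the D-shaft (bore end within 3.5 mm of the shaft top, angle within 0.32 rad, tilt under 0.12 rad), shaft held down more than 5 of its 8 mm, fingers on the knob with over 2 N, starter back at rest (under 0.1 rad), all through the last second (distance between knob_seat and shaft_top below 0.0035 m and angle between the x axis of knob and the x axis of shaft_top, either way round below 0.32 rad and angle between knob's own z axis and vertical below 0.12 rad and value of joint plunger above 0.005 m and contact force between the fingers and knob above 2 N and value of joint starter below 0.1 rad); the arm keeps its last pose, push and grip.
It fails at once if a bystander is moved by more than 25 mm (distance of any of jar, speaker, vise, tweezer, pick, cup from where it was at the start of the episode above 0.025 m).
It also fails if it takes over 58 s, if anything falls off the work surface, if the arm or the gripper's body presses on something with over 40 N, if the wrist force passes 120 N, or if a joint passes its speed limit or range.

## Working session

There is one attempt and no reset: what is moved stays moved. The work goes in short steps, Python scripts to look and compute and a tool call to move; the robot and the scene stay as the last step left them, time stands still between calls to the robot, and variables do not carry over. Pictures are saved under pics/ and viewed, at most 10 in all, crops included, and the job is handed in when it is done.

Besides the shell and the picture viewer there is one more tool, called after "Call:" by a JSON object that holds its "op" and its "data". step_arm: Moves the arm, as the interface text tells. Its arguments: {"type":"object","properties":{"targets":{"type":"array","items":{"type":"array"}},"jaw":{"type":"number"},"grip_force":{"type":"number"}},"required":["targets"]}

```bash
mkdir -p pics; cat > h.py <<'E'
import numpy as np, cv2
from rig import env, get_image, close_job
def cam(n):
    d=get_image(n); d['R']=cv2.Rodrigues(np.array(d['rvec'],float))[0]; d['t']=np.array(d['tvec'],float).reshape(3); d['K']=np.array(d['intrinsics']); return d
def plane(d,uv,z):
    uv=np.atleast_2d(uv).astype(float)
    r=np.c_[uv,np.ones(len(uv))]@np.linalg.inv(d['K']).T@d['R']; c=-d['R'].T@d['t']
    return c+r*((z-c[2])/r[:,2:3])
def pts(d):
    h,w=d['z_map'].shape; u,v=np.meshgrid(np.arange(w),np.arange(h)); z=d['z_map'].astype(float)
    p=np.stack([u,v,np.ones_like(u)],-1)@np.linalg.inv(d['K']).T*z[...,None]
    P=(p-d['t'])@d['R']; P[z==0]=np.nan; return P
def proj(d,P):
    q=(np.atleast_2d(P)@d['R'].T+d['t'])@d['K'].T; return q[:,:2]/q[:,2:]
def save(n,img): cv2.imwrite('pics/'+n+'.png',cv2.cvtColor(img,cv2.COLOR_RGB2BGR))
E
python3 - <<'E'
from h import *
a=cam('top');b=cam('scene')
save('both0',np.vstack([a['img'],b['img']])[:, :])
save('top0',cv2.resize(a['img'],(800,600)));save('scene0',cv2.resize(b['img'],(800,600)))
for d in(a,b):print(-d['R'].T@d['t'],d['K'][0,0],d['R'][2])
print(env.observe())
E
```

```text
[ 0.49820854 -0.02416049  1.18437178] 395.9743406623039 [ 0.06991853 -0.02834856 -0.99714982]
[1.17779252 0.11990814 0.70054334] 383.64640075512096 [-0.69249142 -0.19097056 -0.69569093]
{'time_s': 0.1, 'q': array([ 5.29236298e+01,  2.18373466e+01,  7.43776127e+01, -2.50539535e-04,
        8.38561778e+01, -1.23350685e+01]), 'qvel': array([ 0.03375377,  0.02678305, -0.12512688, -0.02621676, -0.13096518,
        0.08222143]), 'joint_efforts': array([ 2.44178875e-03, -4.49220228e+01, -2.31656832e+01, -2.59561457e-04,
        3.70851980e-03,  4.04877574e-05]), 'position': array([0.23003447, 0.49931726, 0.23078795]), 'tool_rot': array([[-9.08206821e-01,  4.18520985e-01, -7.45051230e-04],
       [ 4.18521566e-01,  9.08206316e-01, -9.93190693e-04],
       [ 2.60989087e-04, -1.21384257e-03, -9.99999229e-01]]), 'ft_force': array([-0.11834705, -0.20601251,  0.31409991]), 'wrist_torque': array([ 0.02233988, -0.01140817, -0.0340099 ]), 'gripper_force': 0.0, 'grip_width': 0.08556867838015302}
```

View pics/top0.png

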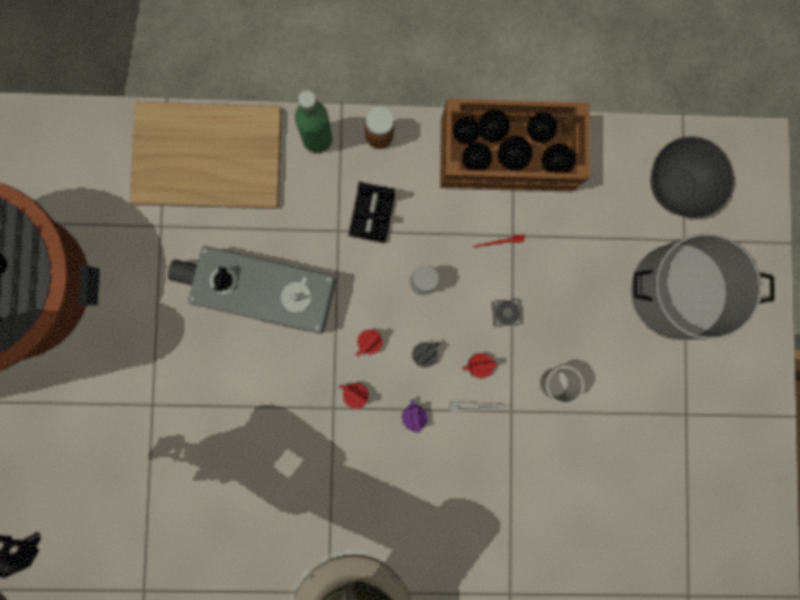

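View pics/scene0.png

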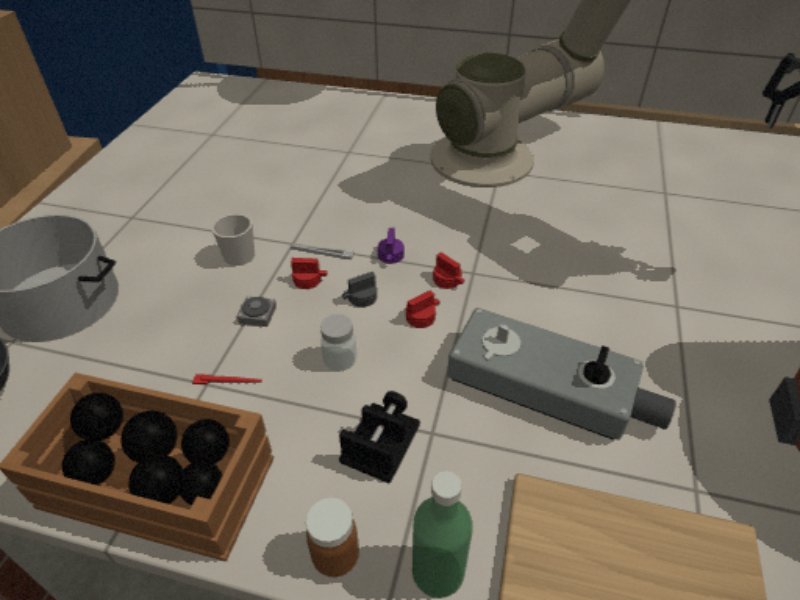

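The top view (800×600) shows the knob candidates: dark (427,353), red (370,342), (481,365) and (355,394), purple (415,417). The dark one fits the description. The blower is at (262,288), with the starter at (222,278) and the D-shaft and collar at (296,295), pointer towards the upper right. In the scene view the dark knob is at (362,290), shaft (502,340), starter (598,372).

```bash
cat > m.py <<'E'
from h import *
a=cam('top');b=cam('scene')
C=[]
for d,boxes in((a,[(415,350,60),(296,295,60),(222,278,60)]),(b,[(362,290,60),(502,345,60),(600,370,60)])):
    row=[]
    for u,v,s in boxes:
        u,v,s=int(u*.64),int(v*.64),int(s*.5)
        row.append(cv2.resize(d['img'][v-s:v+s,u-s:u+s],(260,260),interpolation=cv2.INTER_CUBIC))
    C.append(np.hstack(row))
save('crop',np.vstack(C))
Pa,Pb=pts(a),pts(b)
for n,d,P in(('top',a,Pa),('scene',b,Pb)):
    im=d['img'].astype(int); x,y,z=P[...,0],P[...,1],P[...,2]
    print(n,'counter z',np.nanmedian(z[(abs(z)<.02)]))
    m=(abs(z-.06)<.006)&(x>.3)&(x<.65)&(y>0)&(y<.4)
    k,l,s,c=cv2.connectedComponentsWithStats(m.astype(np.uint8)); i=1+s[1:,4].argmax()
    q=P[l==i]; r=cv2.minAreaRect(q[:,:2].astype(np.float32)); print(' blower top',r,np.median(q[:,2]),len(q)); print(cv2.boxPoints(r))
    m=(z>.075)&(z<.11)&(x>.3)&(x<.65)&(y>0)&(y<.4)
    k,l,s,c=cv2.connectedComponentsWithStats(m.astype(np.uint8),connectivity=8)
    for i in range(1,k):
        q=P[l==i]
        if len(q)<4: continue
        print(' above',len(q),c[i],np.median(q,0),q[:,2].max(),cv2.minAreaRect(q[:,:2].astype(np.float32)))
    # dark knob
    sat=im.max(-1)-im.min(-1)
    for lo,hi in((.008,.06),(.03,.06)):
        m=(z>lo)&(z<hi)&(x>.3)&(x<.5)&(y>-.2)&(y<0.1)&(sat<40)&(im.max(-1)<110)
        k,l,s,c=cv2.connectedComponentsWithStats(m.astype(np.uint8),connectivity=8)
        for i in range(1,k):
            q=P[l==i]
            if len(q)<12: continue
            print(' dark',lo,len(q),c[i],q.mean(0),q[:,2].max(),cv2.minAreaRect(q[:,:2].astype(np.float32)))
E
python3 m.py
```

```text
top counter z 0.0004939850906045916
 blower top ((0.5987582802772522, 0.18482241034507751), (0.259915292263031, 0.10975261777639389), 78.46963500976562) 0.06085007854087186 2943
[[0.5190126  0.06845653]
 [0.6265502  0.04651839]
 [0.678504   0.3011883 ]
 [0.57096636 0.32312644]]
 above 91 [140.15384615 178.49450549] [0.6114231  0.24674872 0.09534997] 0.10194424479802462 ((0.6118682026863098, 0.24854575097560883), (0.010942448861896992, 0.04384690523147583), 79.26053619384766)
 above 18 [187.55555556 190.27777778] [0.58245384 0.11659733 0.08937759] 0.09282182985899175 ((0.581549346446991, 0.11746174097061157), (0.014635412953794003, 0.00852164812386036), 64.7615737915039)
 dark 0.008 184 [271.63586957 227.52717391] [ 0.48351537 -0.12287995  0.02987905] 0.048223233510906564 ((0.4820031523704529, -0.12352808564901352), (0.03517560288310051, 0.044599540531635284), 1.2750444412231445)
 dark 0.008 12 [259.91666667 261.66666667] [ 0.38323721 -0.09138592  0.01779333] 0.025630889886769977 ((0.38288164138793945, -0.09130121767520905), (0.004647146910429001, 0.028306754305958748), 43.88904571533
[... 1243 characters left out ...]
125177383), (0.037120282649993896, 0.024080965667963028), 53.63690948486328)
 dark 0.008 171 [234.38596491 181.83040936] [ 0.48934104 -0.11733952  0.03232331] 0.04811238395075562 ((0.4935760200023651, -0.11909643560647964), (0.027985554188489914, 0.0419100746512413), 39.47005844116211)
 dark 0.03 16 [248.6875 157.625 ] [ 0.39200304 -0.10556294  0.0379316 ] 0.04509780588351435 ((0.39241400361061096, -0.10596710443496704), (0.004886488430202007, 0.008285967633128166), 18.74752426147461)
 dark 0.03 91 [233.01098901 178.61538462] [ 0.48784617 -0.12106161  0.04139626] 0.04811238395075562 ((0.48827776312828064, -0.1243099793791771), (0.013177243061363697, 0.040596768260002136), 39.470054626464844)
```

View pics/crop.png

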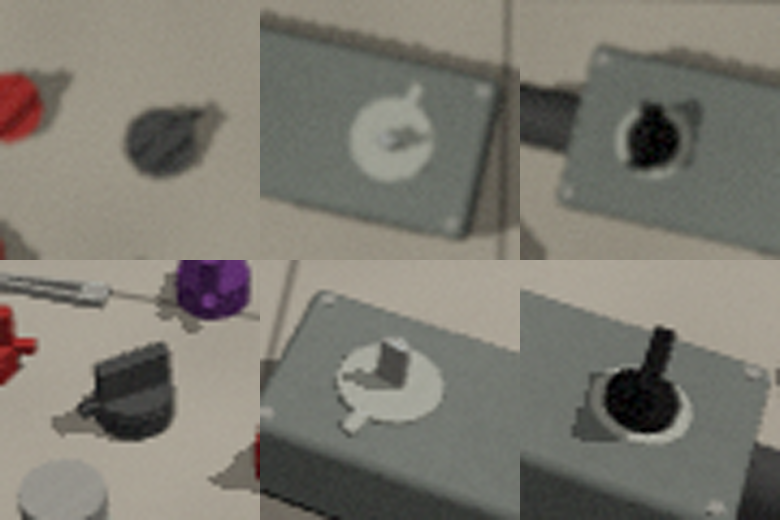

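The crops confirm the choice: the dark knob has a charcoal bar and a nib to the upper right in the top view. The collar pointer and both bars are visible too. Next I refine with outlines ray-cast onto planes.

```bash
cat > m2.py <<'E'
from h import *
from scipy.optimize import least_squares
def circ(p,c0,R):
    f=lambda c:np.hypot(*(p-c).T)-R
    return least_squares(f,c0,loss='soft_l1',f_scale=.0015).x
def big(m,near):
    k,l,s,c=cv2.connectedComponentsWithStats(m.astype(np.uint8)); o=[i for i in range(1,k) if s[i,4]>15]
    return l==min(o,key=lambda i:np.hypot(*(c[i]-near))-.02*s[i,4])
def edge(m):
    c,_=cv2.findContours(m.astype(np.uint8),cv2.RETR_EXTERNAL,cv2.CHAIN_APPROX_NONE); return max(c,key=len)[:,0].astype(float)
if __name__=='__main__':
  for n in('top','scene'):
    d=cam(n); P=pts(d); im=d['img'].astype(int); x,y,z=np.moveaxis(P,-1,0); mx=im.max(-1)
    print(n)
    for nm,c in(('collar',[.586,.115]),('starter',[.614,.2465])):
        near=proj(d,[*c,.063])[0]
        reg=(np.hypot(x-c[0],y-c[1])<.05)&(abs(z-.062)<.012)
        if nm=='collar':
            blow=np.median(mx[reg&(np.hypot(x-c[0],y-c[1])>.042)]); m=reg&(mx>blow+30)
            m=cv2.morphologyEx(big(m,near).astype(np.uint8),cv2.MORPH_CLOSE,np.ones((5,5)))
            w=plane(d,edge(m),.063)[:,:2]; cc=circ(w,c,.027); r=w-cc; far=r[np.hypot(*r.T)>.031]
            allp=plane(d,np.argwhere(m)[:,::-1],.063)[:,:2]-cc; ap=allp[np.hypot(*allp.T)>.0295]
            v=far.mean(0); v2=ap.mean(0)
            print(' collar c',cc,'pointer deg',np.degrees(np.arctan2(v[1],v[0])),np.degrees(np.arctan2(v2[1],v2[0])),np.hypot(*r.T).max(),len(ap), 'blow',blow)
            m=reg&0 | ((np.hypot(x-c[0],y-c[1])<.03)&(z>.085)&(z<.1)); q=P[m.astype(bool)]
            print(' shaft top px',q.mean(0), plane(d,np.argwhere(m)[:,::-1].mean(0),.09))
        else:
            m=(mx<60)&(np.hypot(x-c[0],y-c[1])<.04)&(z>.064); m=big(m,near)
            t=m&(z>.09); tp=plane(d,np.argwhere(t)[:,::-1],.096)[:,:2]
            r=cv2.minAreaRect(tp.astype(np.float32)); w,v=np.linalg.eigh(np.cov(tp.T))
            print(' starter bar',r,'mean',tp.mean(0),'axis',np.degrees(np.arctan2(*v[::-1,1])),np.sqrt(w*12))
    c=[.486,-.122]; near=proj(d,[*c,.03])[0]
    m=(im.max(-1)-im.min(-1)<40)&(mx<100)&(np.hypot(x-c[0],y-c[1])<.05)&(z>.006); m=big(m,near)
    t=m&(z>.035); q=P[t]; w,v=np.linalg.eigh(np.cov(q[:,:2].T))
    r=cv2.minAreaRect(plane(d,np.argwhere(t)[:,::-1],.045)[:,:2].astype(np.float32))
    print(' knob bar',q.mean(0),'axis',np.degrees(np.arctan2(*v[::-1,1])),np.sqrt(w*12),r)
    hub=m&(z>.012)&(z<.027); h=P[hub][:,:2]
    w=plane(d,edge(m),.018)[:,:2]; cc=circ(P[hub&~cv2.erode(m.astype(np.uint8),np.ones((3,3))).astype(bool)][:,:2],c,.024)
    rr=h-cc; f=rr[np.hypot(*rr.T)>.027]; print(' hub c',cc,'far',f.round(3)[:8].tolist(),np.degrees(np.arctan2(*f.mean(0)[::-1])))
    kk=big((abs(z-.06)<.004)&(x>.5)&(y>0.02)&(y<.33),proj(d,[.6,.18,.06])[0])
E
python3 m2.py
```

```text
top
 collar c [0.58650614 0.11612611] pointer deg -25.125085514305166 -25.071732832189277 0.03643340957951537 7 blow 110.0
 shaft top px [0.58255016 0.11649775 0.09026452] [[0.58257262 0.11653232 0.09      ]]
 starter bar ((0.6124153137207031, 0.2475544512271881), (0.011839955113828182, 0.040402986109256744), 79.90546417236328) mean [0.61257072 0.2469066 ] axis 168.94856572772977 [0.01078434 0.04067022]
 knob bar [ 0.48525795 -0.12308175  0.04503829] axis 132.40657220344508 [0.01239328 0.04655271] ((0.48527002334594727, -0.12264176458120346), (0.01215977594256401, 0.04480525851249695), 45.942474365234375)
 hub c [ 0.48763726 -0.12522476] far [[0.021, -0.02], [0.021, -0.022], [0.018, -0.02], [0.018, -0.023], [0.018, -0.026], [0.015, -0.023]] -49.6718948871288
scene
 collar c [0.58866067 0.11302256] pointer deg -24.79349542937019 -24.9885931206194 0.0369223145568146 10 blow 119.0
 shaft top px [0.58714058 0.11428689 0.08909786] [[0.588017   0.11430248 0.09      ]]
 starter bar ((0.618122935295105, 0.24513578414916992), (0.009650998748838902, 0.04716728627681732), 78.28691864013672) mean [0.61914788 0.24473974] axis 169.82555082495054 [0.00949049 0.04672536]
 knob bar [ 0.49147034 -0.12529381  0.04281327] axis 132.76107049606915 [0.01175457 0.04614188] ((0.4943794310092926, -0.12379106134176254), (0.021784042939543724, 0.04723459109663963), 41.21821212768555)
 hub c [ 0.49859582 -0.12566089] far [[0.012, -0.027], [0.013, -0.024], [0.014, -0.026], [0.016, -0.023], [0.014, -0.027], [0.017, -0.023], [0.014, -0.024]] -60.169118370202455
```

```bash
cat > go.py <<'E'
import sys
from h import *
# usage: go.py x y z yawdeg  -> fractions from measured pose
s=env.observe(); R=np.array(s['tool_rot']); p=np.array(s['position'])
t=np.array([float(v) for v in sys.argv[1:4]]); yaw=np.radians(float(sys.argv[4]))
c,n=np.cos(yaw),np.sin(yaw); T=np.array([[c,n,0],[n,-c,0],[0,0,-1.]])
rv=cv2.Rodrigues(R.T@T)[0].ravel()
print('pos',p.round(4),'yaw',np.degrees(np.arctan2(R[1,0],R[0,0])).round(2),'F',s['ft_force'].round(1),'q',s['q'].round(0),'t',s['time_s'])
print('shift',(R.T@(t-p)/.3).round(4),'turn',(np.degrees(rv)/45).round(4))
E
python3 go.py 0.50 0.32 0.19 169.4; python3 go.py 0.6135 0.2468 0.13 169.4
```

```text
pos [0.2301 0.4994 0.2311] yaw 155.26 F [ 0.2  0.5 -0.7] q [ 53.  22.  74.   0.  84. -12.] t 0.3
shift [-1.0674 -0.1667  0.137 ] turn [-6.000e-04 -2.000e-04 -3.142e-01]
pos [0.2301 0.4994 0.2311] yaw 155.26 F [ 0.2  0.5 -0.7] q [ 53.  22.  74.   0.  84. -12.] t 0.3
shift [-1.5131 -0.2299  0.337 ] turn [-6.000e-04 -2.000e-04 -3.142e-01]
```

Call:
{"op": "step_arm", "data": {"targets": [[[-0.13,-0.02,0.02],[0,0,-0.1]],[[-0.26,-0.04,0.04],[0,0,-0.2]],[[-0.39,-0.06,0.05],[0,0,-0.314]],[[-0.52,-0.08,0.07],[0,0,-0.314]],[[-0.65,-0.1,0.09],[0,0,-0.314]],[[-0.78,-0.12,0.1],[0,0,-0.314]],[[-0.9,-0.14,0.12],[0,0,-0.314]],[[-1,-0.15,0.13],[0,0,-0.314]],[[-1,-0.15,0.13],[0,0,-0.314]]], "jaw": 85, "grip_force": 60}}

```text
time_s: 1.05
position: [0.4878, 0.3299, 0.191]
tool_rot: [[-0.982, 0.189, -0.0], [0.189, 0.982, -0.001], [-0.0, -0.001, -1.0]]
ft_force: [-0.7, -0.1, -0.1]
grip_width: 0.0847
gripper_force: 0.0
```

```bash
python3 go.py 0.6135 0.2468 0.12 169.4
```

```text
pos [0.4878 0.3299 0.191 ] yaw 169.1 F [-0.7 -0.1 -0.1] q [ 23.  27.  72.  -0.  81. -57.] t 1.05
shift [-0.4639 -0.1923  0.237 ] turn [-0.0016  0.0001 -0.0067]
```

Call:
{"op": "step_arm", "data": {"targets": [[[-0.12,-0.05,0.06],[0,0,-0.007]],[[-0.24,-0.1,0.12],[0,0,-0.007]],[[-0.36,-0.15,0.18],[0,0,-0.007]],[[-0.464,-0.192,0.237],[0,0,-0.007]],[[-0.464,-0.192,0.237],[0,0,-0.007]],[[-0.464,-0.192,0.237],[0,0,-0.007]]]}}

```text
time_s: 1.55
position: [0.6103, 0.2499, 0.1195]
tool_rot: [[-0.984, 0.181, -0.003], [0.181, 0.984, -0.0], [0.003, -0.001, -1.0]]
ft_force: [-0.3, 0.5, 0.7]
grip_width: 0.085
gripper_force: 0.0
```

```bash
python3 go.py 0.6135 0.2468 0.074 169.4; python3 - <<'E'
from h import *
o=[]
for n in('top','scene'):
    d=cam(n);u,v=proj(d,[.613,.247,.1])[0].astype(int);o.append(cv2.resize(d['img'][v-45:v+45,u-45:u+45],(380,380)))
save('s1',np.hstack(o))
E
```

```text
pos [0.6103 0.2499 0.1195] yaw 169.58 F [-0.3  0.5  0.7] q [ 12.  38.  65.   0.  78. -68.] t 1.55
shift [-0.0128 -0.008   0.1515] turn [-0.0012 -0.0035  0.004 ]
```

View pics/s1.png

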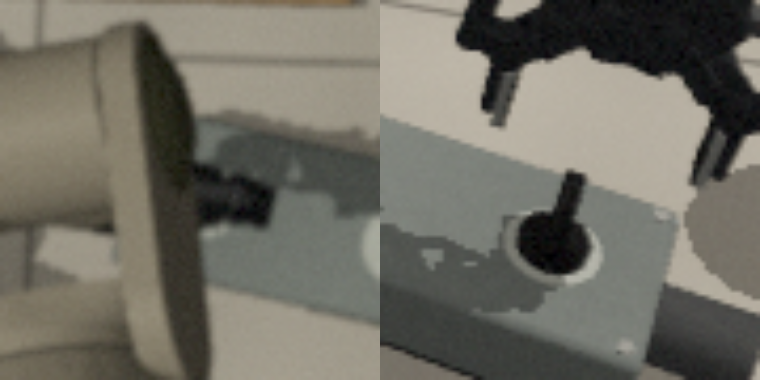

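The fingers straddle the starter bar, about 4 mm off centre. I'll correct that while descending.

Call:
{"op": "step_arm", "data": {"targets": [[[-0.013,-0.008,0.02],[0,0,0.004]],[[-0.013,-0.008,0.06],[0,0,0.004]],[[-0.013,-0.008,0.11],[0,0,0.004]],[[-0.013,-0.008,0.152],[0,0,0.004]],[[-0.013,-0.008,0.152],[0,0,0.004]],[[-0.013,-0.008,0.152],[0,0,0.004]]]}}

```text
time_s: 2.15
position: [0.6129, 0.2484, 0.076]
tool_rot: [[-0.984, 0.181, -0.0], [0.181, 0.984, 0.0], [0.0, -0.0, -1.0]]
ft_force: [0.3, -0.1, 0.4]
grip_width: 0.085
gripper_force: 0.0
```

Call:
{"op": "step_arm", "data": {"targets": [[[0,0,0],[0,0,0]],[[0,0,0],[0,0,0]],[[0,0,0],[0,0,0]],[[0,0,0],[0,0,0]],[[0,0,0],[0,0,0]],[[0,0,0],[0,0,0]],[[0,0,0],[0,0,0]],[[0,0,0],[0,0,0]]], "jaw": 0, "grip_force": 50}}

```text
time_s: 2.82
position: [0.6133, 0.2466, 0.0761]
tool_rot: [[-0.983, 0.183, -0.001], [0.183, 0.983, -0.002], [0.0, -0.002, -1.0]]
ft_force: [-2.5, -5.2, 4.1]
grip_width: 0.0087
gripper_force: 51.0
```

```bash
python3 go.py 0.6135 0.2468 0.074 169.4; python3 -c "
from h import *
print(env.observe()['wrist_torque'])"
```

```text
pos [0.6133 0.2466 0.0761] yaw 169.47 F [-2.5 -5.2  4.1] q [ 12.  40.  67.  -0.  72. -68.] t 2.8167
shift [-0.0005  0.0008  0.0068] turn [-0.0026 -0.0003  0.0016]
[-0.89243439  0.38905594 -0.28682251]
```

Gripped. Now twist clockwise (tool +z).

Call:
{"op": "step_arm", "data": {"targets": [[[0,0,0],[0,0,0.14]],[[0,0,0],[0,0,0.28]],[[0,0,0],[0,0,0.42]],[[0,0,0],[0,0,0.56]],[[0,0,0],[0,0,0.7]],[[0,0,0],[0,0,0.84]],[[0,0,0],[0,0,0.95]],[[0,0,0],[0,0,1]],[[0,0,0],[0,0,1]]]}}

```text
time_s: 3.57
position: [0.6136, 0.2469, 0.076]
tool_rot: [[-0.565, 0.825, 0.0], [0.825, 0.565, -0.001], [-0.001, -0.001, -1.0]]
ft_force: [-0.5, -5.6, 4.3]
grip_width: 0.0086
gripper_force: 50.8
```

Call:
{"op": "step_arm", "data": {"targets": [[[0,0,0],[0,0,0.1]],[[0,0,0],[0,0,0.2]],[[0,0,0],[0,0,0.27]],[[0,0,0],[0,0,0.31]],[[0,0,0],[0,0,0.33]],[[0,0,0],[0,0,0.33]],[[0,0,0],[0,0,0.33]],[[0,0,0],[0,0,0.33]]]}}

```text
time_s: 4.23
position: [0.6137, 0.2469, 0.076]
tool_rot: [[-0.339, 0.941, 0.001], [0.941, 0.339, -0.002], [-0.002, 0.0, -1.0]]
ft_force: [0.2, -5.4, 3.1]
grip_width: 0.0088
gripper_force: 51.0
```

```bash
python3 go.py 0.6135 0.2468 0.15 112; python3 - <<'E'
from h import *
print(env.observe()['wrist_torque'])
d=cam('scene');u,v=proj(d,[.613,.247,.09])[0].astype(int)
save('s2',cv2.resize(d['img'][v-40:v+40,u-40:u+40],(480,480)))
E
```

```text
pos [0.6137 0.2469 0.076 ] yaw 109.81 F [ 0.2 -5.4  3.1] q [12. 40. 67. -0. 72. -8.] t 4.2333
shift [-0.0006 -0.0008 -0.2466] turn [ 0.0001  0.0023 -0.0488]
[-0.9317532   0.01988702  0.55458882]
```

View pics/s2.png

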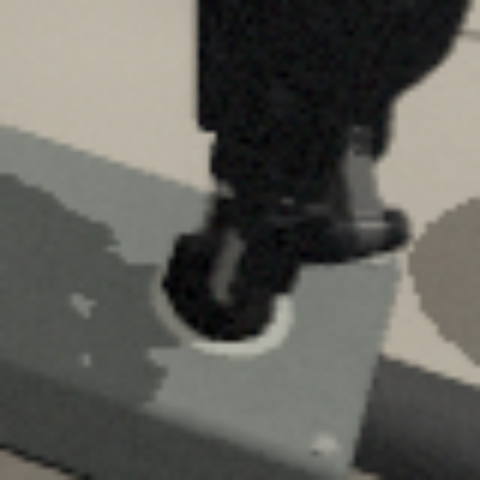

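The wrist torque (about 0.55–0.8 N·m, well above the spring's 0.11) shows the starter is against its hard stop. Release.

Call:
{"op": "step_arm", "data": {"targets": [[[0,0,0],[0,0,0]],[[0,0,0],[0,0,0]],[[0,0,0],[0,0,0]],[[0,0,0],[0,0,0]],[[0,0,0],[0,0,0]],[[0,0,0],[0,0,0]],[[0,0,0],[0,0,0]],[[0,0,0],[0,0,0]],[[0,0,0],[0,0,0]],[[0,0,0],[0,0,0]]], "jaw": 85}}

```text
time_s: 5.12
position: [0.6134, 0.2478, 0.0756]
tool_rot: [[-0.337, 0.942, -0.0], [0.942, 0.337, 0.0], [0.0, -0.0, -1.0]]
ft_force: [0.6, 0.7, 0.5]
grip_width: 0.0848
gripper_force: 0.0
```

Call:
{"op": "step_arm", "data": {"targets": [[[0,0,-0.1],[0,0,0]],[[0,0,-0.22],[0,0,0]],[[0,0,-0.34],[0,0,0]],[[0,0,-0.4],[0,0,0]],[[0,0,-0.4],[0,0,0]],[[0,0,-0.4],[0,0,0]],[[0,0,-0.4],[0,0,0]]]}}

```text
time_s: 5.7
position: [0.6129, 0.2476, 0.1942]
tool_rot: [[-0.337, 0.942, -0.002], [0.942, 0.337, -0.001], [0.0, -0.002, -1.0]]
ft_force: [0.1, -1.0, -0.0]
grip_width: 0.0848
gripper_force: 0.0
```

```bash
python3 go.py 0.4865 -0.1235 0.19 132.5; python3 - <<'E'
from h import *
d=cam('scene');P=pts(d);x,y,z=np.moveaxis(P,-1,0)
m=(z>.078)&(z<.11)&(np.hypot(x-.615,y-.247)<.05)&(d['img'].max(-1)<70)
print(m.sum(),cv2.minAreaRect(P[m][:,:2].astype(np.float32)))
E
```

```text
pos [0.6129 0.2476 0.1942] yaw 109.68 F [ 0.1 -1.  -0. ] q [12. 35. 58. -0. 87. -8.] t 5.7
shift [-1.0231 -0.8132  0.0156] turn [-0.003  -0.001  -0.5072]
103 ((0.6159182190895081, 0.24547019600868225), (0.00971013493835926, 0.04397808015346527), 78.78096771240234)
```

The starter is back at rest: the bar reads 78.8°, against 78.5° at the start. Now to the knob.

Call:
{"op": "step_arm", "data": {"targets": [[[-0.1,-0.08,0],[0,0,-0.1]],[[-0.2,-0.16,0],[0,0,-0.2]],[[-0.3,-0.24,0],[0,0,-0.3]],[[-0.4,-0.32,0],[0,0,-0.4]],[[-0.5,-0.4,0],[0,0,-0.507]],[[-0.6,-0.48,0],[0,0,-0.507]],[[-0.7,-0.56,0],[0,0,-0.507]],[[-0.8,-0.64,0],[0,0,-0.507]],[[-0.9,-0.72,0],[0,0,-0.507]],[[-1,-0.8,0.01],[0,0,-0.507]]], "jaw": 60}}

```text
time_s: 6.58
position: [0.4873, -0.1169, 0.1919]
tool_rot: [[-0.676, 0.737, -0.001], [0.737, 0.676, 0.001], [0.001, -0.0, -1.0]]
ft_force: [0.3, 0.7, 0.0]
grip_width: 0.0598
gripper_force: 0.0
```

Call:
{"op": "step_arm", "data": {"targets": [[[0,0,0.05],[0,0,0]],[[0,0,0.15],[0,0,0]],[[0,0,0.25],[0,0,0]],[[0,0,0.3],[0,0,0]],[[0,0,0.3],[0,0,0]],[[0,0,0.3],[0,0,0]],[[0,0,0.3],[0,0,0]],[[0,0,0.3],[0,0,0]]]}}

```text
time_s: 7.25
position: [0.489, -0.1157, 0.1037]
tool_rot: [[-0.676, 0.737, 0.002], [0.737, 0.676, -0.001], [-0.002, 0.001, -1.0]]
ft_force: [-0.1, -0.6, -0.4]
grip_width: 0.0599
gripper_force: 0.0
```

```bash
python3 go.py 0.4868 -0.1237 0.027 132.5; python3 - <<'E'
from h import *
o=[]
for n in('top','scene'):
    d=cam(n);u,v=proj(d,[.487,-.124,.05])[0].astype(int);o.append(cv2.resize(d['img'][v-35:v+35,u-35:u+35],(380,380)))
save('k1',np.hstack(o))
E
```

```text
pos [ 0.489  -0.1157  0.1037] yaw 132.5 F [-0.1 -0.6 -0.4] q [-27.  25.  93.  -0.  62. -69.] t 7.25
shift [-0.0143 -0.0236  0.2556] turn [ 0.0009  0.0024 -0.    ]
```

View pics/k1.png

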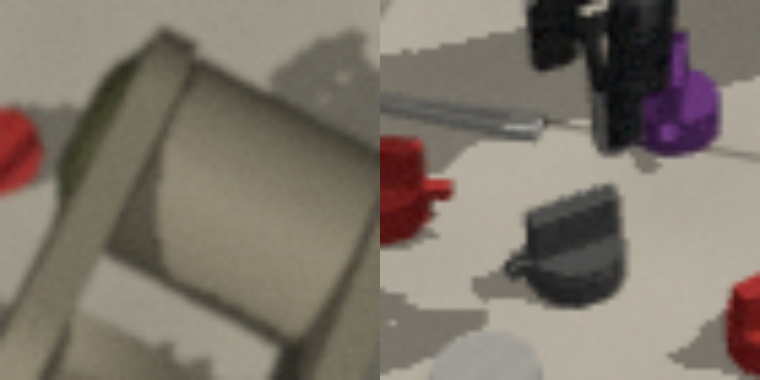

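The dark knob lies below the fingers, with the nib to the left. Descend with the correction, then close.

Call:
{"op": "step_arm", "data": {"targets": [[[-0.014,-0.024,0.03],[0,0,0]],[[-0.014,-0.024,0.08],[0,0,0]],[[-0.014,-0.024,0.15],[0,0,0]],[[-0.014,-0.024,0.21],[0,0,0]],[[-0.014,-0.024,0.25],[0,0,0]],[[-0.014,-0.024,0.263],[0,0,0]],[[-0.014,-0.024,0.263],[0,0,0]],[[-0.014,-0.024,0.263],[0,0,0]]]}}

```text
time_s: 8.02
position: [0.4861, -0.1238, 0.0241]
tool_rot: [[-0.675, 0.737, 0.001], [0.737, 0.675, -0.0], [-0.001, 0.0, -1.0]]
ft_force: [-0.1, 0.3, -0.0]
grip_width: 0.06
gripper_force: 0.0
```

Call:
{"op": "step_arm", "data": {"targets": [[[0,0,0],[0,0,0]],[[0,0,0],[0,0,0]],[[0,0,0],[0,0,0]],[[0,0,0],[0,0,0]],[[0,0,0],[0,0,0]],[[0,0,0],[0,0,0]],[[0,0,0],[0,0,0]],[[0,0,0],[0,0,0]]], "jaw": 0, "grip_force": 70}}

```text
time_s: 8.68
position: [0.4862, -0.1236, 0.0243]
tool_rot: [[-0.676, 0.737, 0.001], [0.737, 0.676, -0.0], [-0.001, 0.0, -1.0]]
ft_force: [-1.0, -0.4, 5.4]
grip_width: 0.0106
gripper_force: 69.3
```

```bash
python3 go.py 0.4868 -0.1237 0.19 132.5
```

```text
pos [ 0.4862 -0.1236  0.0243] yaw 132.49 F [-1.  -0.4  5.4] q [-28.  32.  98.  -0.  50. -70.] t 8.6833
shift [-0.0021  0.0015 -0.5525] turn [ 0.0003  0.0012 -0.0001]
```

Call:
{"op": "step_arm", "data": {"targets": [[[0,0,-0.05],[0,0,0]],[[0,0,-0.15],[0,0,0]],[[0,0,-0.27],[0,0,0]],[[0,0,-0.39],[0,0,0]],[[0,0,-0.5],[0,0,0]],[[0,0,-0.5],[0,0,0]],[[0,0,-0.5],[0,0,0]],[[0,0,-0.5],[0,0,0]]]}}

```text
time_s: 9.35
position: [0.4853, -0.1231, 0.1725]
tool_rot: [[-0.675, 0.737, -0.002], [0.737, 0.675, 0.001], [0.002, -0.001, -1.0]]
ft_force: [0.9, -0.6, -2.0]
grip_width: 0.0105
gripper_force: 68.6
```

```bash
python3 go.py 0.5876 0.1146 0.16 155
```

```text
pos [ 0.4853 -0.1231  0.1725] yaw 132.49 F [ 0.9 -0.6 -2. ] q [-28.  20.  88.   0.  72. -70.] t 9.35
shift [0.3537 0.7868 0.0418] turn [-4.000e-04 -3.000e-03 -5.002e-01]
```

Call:
{"op": "step_arm", "data": {"targets": [[[0.04,0.09,0.01],[0,0,-0.07]],[[0.08,0.18,0.02],[0,0,-0.14]],[[0.12,0.27,0.03],[0,0,-0.21]],[[0.16,0.36,0.03],[0,0,-0.28]],[[0.2,0.45,0.04],[0,0,-0.35]],[[0.25,0.55,0.04],[0,0,-0.43]],[[0.3,0.66,0.04],[0,0,-0.5]],[[0.33,0.73,0.04],[0,0,-0.5]],[[0.353,0.786,0.042],[0,0,-0.5]],[[0.353,0.786,0.042],[0,0,-0.5]]]}}

```text
time_s: 10.18
position: [0.5882, 0.1168, 0.1583]
tool_rot: [[-0.908, 0.42, -0.004], [0.42, 0.908, 0.001], [0.004, -0.001, -1.0]]
ft_force: [-1.5, -0.3, -2.8]
grip_width: 0.0105
gripper_force: 68.9
```

Call:
{"op": "step_arm", "data": {"targets": [[[0,0,0],[0,0,0]],[[0,0,0],[0,0,0]],[[0,0,0],[0,0,0]]]}}

```text
time_s: 10.43
position: [0.5878, 0.113, 0.1603]
tool_rot: [[-0.906, 0.424, -0.002], [0.424, 0.906, -0.0], [0.001, -0.001, -1.0]]
ft_force: [0.3, -0.5, -2.3]
grip_width: 0.0107
gripper_force: 68.9
```

```bash
python3 go.py 0.5876 0.1146 0.16 155; python3 - <<'E'
from h import *
o=[]
for n in('top','scene'):
    d=cam(n);u,v=proj(d,[.587,.115,.11])[0].astype(int);o.append(cv2.resize(d['img'][v-35:v+35,u-35:u+35],(400,400),interpolation=cv2.INTER_CUBIC)); print(n,u,v)
save('p1',np.hstack(o))
E
```

```text
pos [0.5878 0.113  0.1603] yaw 154.93 F [ 0.3 -0.5 -2.3] q [ -0.  30.  73.  -0.  77. -65.] t 10.4333
shift [0.003  0.0046 0.0011] turn [-0.0012 -0.0019 -0.0016]
top 187 187
scene 323 203
```

View pics/p1.png

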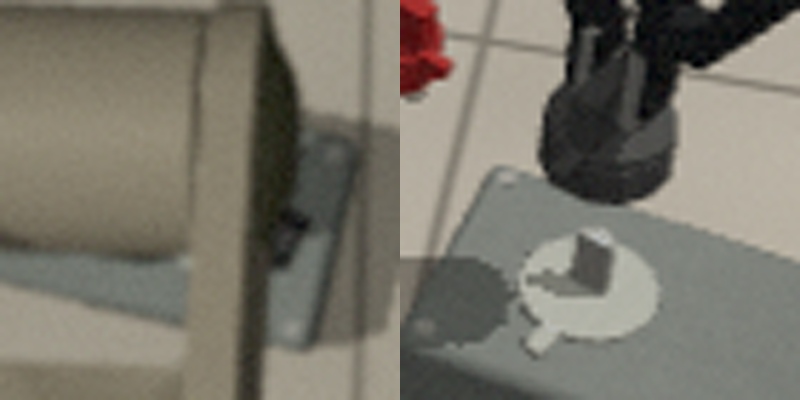

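The knob is held level and square above the shaft. I'll check its offset against the collar in the same (scene) view.

```bash
python3 - <<'E'
from h import *
from m2 import circ,edge
d=cam('scene');im=d['img'].astype(int);s=env.observe();p=np.array(s['position']);zb=p[2]-.0243
P=pts(d);x,y,z=np.moveaxis(P,-1,0)
m=(im.max(-1)<95)&(np.hypot(x-p[0],y-p[1])<.05)&(z>zb-.004)&(z<zb+.022)
k,l,st,c=cv2.connectedComponentsWithStats(m.astype(np.uint8));m=l==1+st[1:,4].argmax()
q=np.argwhere(m)
# lowest pixel of each column = lower rim
cols=np.unique(q[:,1]);e=np.array([[u,q[q[:,1]==u][:,0].max()+.5] for u in cols[1:-1]])
w=plane(d,e,zb)[:,:2]
for R in(.024,.0245): print('rim centre',circ(w,p[:2],R),'tcp',p,'n',len(w))
print('extent u',cols[0],cols[-1],'mid on axis',plane(d,[(cols[0]+cols[-1])/2,q[:,0].mean()],zb+.01))
print('residual',(np.hypot(*(w-circ(w,p[:2],.0245)).T)-.0245).round(4))
E
```

```text
rim centre [0.59085373 0.11158363] tcp [0.58813781 0.11313814 0.16106778] n 22
rim centre [0.5902731  0.11148348] tcp [0.58813781 0.11313814 0.16106778] n 22
extent u 312 335 mid on axis [[0.60272105 0.11224458 0.14676778]]
residual [-0.0009  0.0003  0.0007 -0.0009  0.0001 -0.0011  0.0005 -0.0004 -0.0011
  0.0011  0.0008  0.0005  0.0005  0.0006  0.0009 -0.0013 -0.0006  0.0002
 -0.0011  0.0002 -0.0003 -0.0001]
```

```bash
python3 go.py 0.5868 0.1146 0.118 155
```

```text
pos [0.5881 0.1131 0.1611] yaw 154.93 F [-0.2 -0.3 -3.2] q [ -0.  30.  73.  -0.  77. -65.] t 10.5833
shift [0.0061 0.0026 0.1436] turn [-0.0003 -0.0003 -0.0015]
```

Call:
{"op": "step_arm", "data": {"targets": [[[0.006,0.003,0.03],[0,0,0]],[[0.006,0.003,0.07],[0,0,0]],[[0.006,0.003,0.11],[0,0,0]],[[0.006,0.003,0.144],[0,0,0]],[[0.006,0.003,0.144],[0,0,0]],[[0.006,0.003,0.144],[0,0,0]],[[0.006,0.003,0.144],[0,0,0]]], "grip_force": 90}}

```text
time_s: 11.17
position: [0.5874, 0.1154, 0.1184]
tool_rot: [[-0.906, 0.423, 0.001], [0.423, 0.906, -0.0], [-0.001, 0.0, -1.0]]
ft_force: [-0.1, 0.0, -2.0]
grip_width: 0.0099
gripper_force: 92.3
```

Call:
{"op": "step_arm", "data": {"targets": [[[0,0,0.01],[0,0,0]],[[0,0,0.02],[0,0,0]],[[0,0,0.025],[0,0,0]],[[0,0,0.025],[0,0,0]],[[0,0,0.025],[0,0,0]],[[0,0,0.025],[0,0,0]]]}}

```text
time_s: 11.67
position: [0.5873, 0.1155, 0.1109]
tool_rot: [[-0.906, 0.423, 0.001], [0.423, 0.906, 0.0], [-0.001, 0.0, -1.0]]
ft_force: [-0.0, 1.5, 4.3]
grip_width: 0.0103
gripper_force: 96.1
```

```bash
python3 go.py 0.5868 0.1146 0.1 155;python3 -c "
from h import *
print(env.observe()['wrist_torque'])"
```

```text
pos [0.5873 0.1155 0.1109] yaw 154.99 F [-0.   1.5  4.3] q [ -0.  33.  77.   0.  71. -65.] t 11.6667
shift [ 0.0002 -0.0035  0.0363] turn [ 0.0006  0.001  -0.0002]
[0.18019153 0.10321433 0.00905082]
```

Contact (about 6 N) with TCP z=0.111: the shaft is not clearly in the bore. Lift, correct the remaining 1 mm, read the baseline, retry.

Call:
{"op": "step_arm", "data": {"targets": [[[0,-0.001,-0.015],[0,0,0]],[[0,-0.003,-0.03],[0,0,0]],[[0,-0.003,-0.03],[0,0,0]],[[0,-0.003,-0.03],[0,0,0]],[[0,-0.003,-0.03],[0,0,0]]]}}

```text
time_s: 12.08
position: [0.5865, 0.1146, 0.1192]
tool_rot: [[-0.906, 0.423, -0.001], [0.423, 0.906, -0.0], [0.001, -0.0, -1.0]]
ft_force: [-0.0, -0.4, -2.5]
grip_width: 0.0097
gripper_force: 95.3
```

```bash
python3 go.py 0.5868 0.1146 0.1 155;python3 -c "
from h import *
for i in range(4):
  d=cam('scene'); s=env.observe(); print(s['ft_force'].round(1),s['wrist_torque'].round(3))
"
```

```text
pos [0.5865 0.1146 0.1192] yaw 154.99 F [-0.  -0.4 -2.5] q [ -0.  32.  76.  -0.  72. -65.] t 12.0833
shift [-0.001   0.0004  0.0639] turn [-0.0004 -0.0007 -0.0003]
[ 1.5  0.  -1.7] [0.031 0.054 0.038]
[ 0.1 -1.2 -3.2] [0.068 0.024 0.016]
[ 0.2 -0.3 -2.1] [ 0.072  0.027 -0.043]
[ 0.6  0.4 -2.1] [ 0.052  0.043 -0.015]
```

Call:
{"op": "step_arm", "data": {"targets": [[[0,0,0.015],[0,0,0]],[[0,0,0.025],[0,0,0]],[[0,0,0.03],[0,0,0]],[[0,0,0.035],[0,0,0]],[[0,0,0.035],[0,0,0]],[[0,0,0.035],[0,0,0]]]}}

```text
time_s: 12.78
position: [0.5868, 0.1147, 0.1093]
tool_rot: [[-0.906, 0.423, 0.001], [0.423, 0.906, -0.0], [-0.0, 0.0, -1.0]]
ft_force: [-2.0, -0.4, 4.8]
grip_width: 0.0098
gripper_force: 96.3
```

```bash
python3 go.py 0.5868 0.1146 0.1 155;python3 -c "
from h import *
for i in range(4):
  d=cam('scene'); s=env.observe(); print(s['ft_force'].round(1),s['wrist_torque'].round(3))
"
```

```text
pos [0.5868 0.1147 0.1093] yaw 154.99 F [-2.  -0.4  4.8] q [ -0.  33.  77.  -0.  70. -65.] t 12.7833
shift [-0.0002 -0.0001  0.0311] turn [ 0.0002  0.0006 -0.0002]
[-1.7 -0.4  4.2] [0.016 0.274 0.041]
[-1.6 -0.6  4.2] [-0.026  0.247 -0.02 ]
[-2.   0.5  4. ] [-0.059  0.269 -0.035]
[-0.4 -0.2  3.8] [0.008 0.294 0.023]
```

```bash
python3 - <<'E'
from h import *
d=cam('scene');u,v=proj(d,[.587,.115,.08])[0].astype(int);save('p2',cv2.resize(d['img'][v-28:v+28,u-28:u+28],(560,560),interpolation=cv2.INTER_CUBIC)); print(u,v)
E
```

```text
322 212
```

View pics/p2.png

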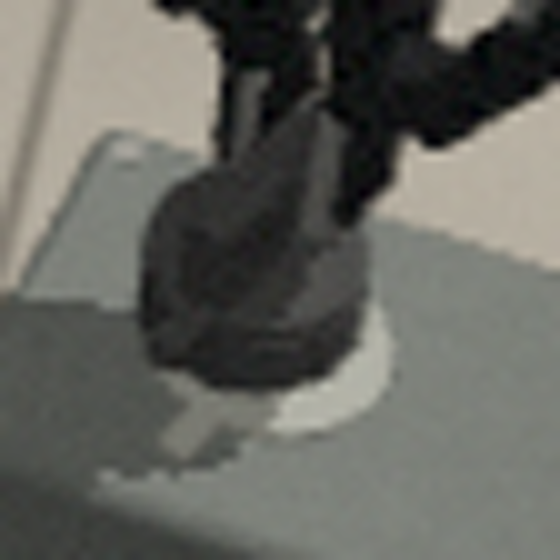

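```bash
cat > rim.py <<'E'
from h import *
from m2 import circ
s=env.observe();p=np.array(s['position']);zb=p[2]-.0243
C=[];L=[]
for i in range(3):
    d=cam('scene');im=d['img'].astype(int)
    P=pts(d);x,y,z=np.moveaxis(P,-1,0)
    m=(im.max(-1)<95)&(np.hypot(x-p[0],y-p[1])<.05)&(z>zb-.001)&(z<zb+.022)
    k,l,st,c=cv2.connectedComponentsWithStats(m.astype(np.uint8));m=l==1+st[1:,4].argmax()
    q=np.argwhere(m);cols=np.unique(q[:,1]);e=np.array([[u,q[q[:,1]==u][:,0].max()+.5] for u in cols[2:-2]])
    w=plane(d,e,zb)[:,:2];C.append(circ(w,p[:2],.0243))
    # visible collar: bright + shaded edge, from right side
    n=(im.max(-1)>150)&(np.hypot(x-p[0],y-p[1])<.05)&(abs(z-.063)<.008)
    q=np.argwhere(n);
    if len(q)>10:
        r=np.unique(q[:,0]);e=np.array([[q[q[:,0]==v][:,1].max()+.5,v] for v in r]);w=plane(d,e,.063)[:,:2];L.append(circ(w,[.5887,.113],.027))
print('tcp',p,'rim',np.mean(C,0),np.std(C,0),'collar',np.mean(L,0) if L else None,'F',s['ft_force'])
E
python3 rim.py
```

```text
tcp [0.58677746 0.11464585 0.10913128] rim [0.59870876 0.10821467] [0.00031461 0.00080982] collar [0.58620548 0.1137078 ] F [-2.00052742 -0.05959727  5.10387982]
```

Lateral reaction is towards −x, so I slide the knob that way under light pressure and watch Fz.

Call:
{"op": "step_arm", "data": {"targets": [[[0.002,-0.001,0],[0,0,0]],[[0.004,-0.002,0],[0,0,0]],[[0.004,-0.002,0],[0,0,0]],[[0.004,-0.002,0],[0,0,0]]]}}

```text
time_s: 13.52
position: [0.5861, 0.1145, 0.1093]
tool_rot: [[-0.906, 0.423, 0.002], [0.423, 0.906, -0.0], [-0.002, 0.001, -1.0]]
ft_force: [4.0, -0.4, 3.8]
grip_width: 0.0098
gripper_force: 96.3
```

```bash
cat > f.py <<'E'
from h import *
F=[]
for i in range(3):
    s=env.observe();F.append(np.r_[s['ft_force'],s['wrist_torque']]);cam('scene')
print(s['position'].round(4),np.mean(F,0).round(2))
E
python3 f.py
```

```text
[0.5859 0.1145 0.1092] [ 3.8  -0.24  4.04 -0.08 -0.67  0.01]
```

Call:
{"op": "step_arm", "data": {"targets": [[[-0.003,0.001,0],[0,0,0]],[[-0.003,0.001,0.005],[0,0,0]],[[-0.003,0.001,0.01],[0,0,0]],[[-0.003,0.001,0.01],[0,0,0]],[[-0.003,0.001,0.01],[0,0,0]]]}}

```text
time_s: 14.08
position: [0.5861, 0.1144, 0.106]
tool_rot: [[-0.906, 0.423, -0.001], [0.423, 0.906, -0.0], [0.001, -0.0, -1.0]]
ft_force: [0.8, -0.7, 6.6]
grip_width: 0.0103
gripper_force: 96.6
```

```bash
python3 f.py
```

```text
[0.5861 0.1144 0.106 ] [ 1.52 -0.44  6.66 -0.11 -0.23  0.04]
```

Wrist moments put the contact on the knob's +x (flat) side, so the knob must shift along its +x (tool −x). Ease up and slide that way in small steps.

Call:
{"op": "step_arm", "data": {"targets": [[[0,0,-0.01],[0,0,0]],[[-0.002,0,-0.01],[0,0,0]],[[-0.004,0,-0.01],[0,0,0]],[[-0.005,0,-0.01],[0,0,0]],[[-0.006,0,-0.01],[0,0,0]],[[-0.007,0,-0.01],[0,0,0]],[[-0.008,0,-0.01],[0,0,0]],[[-0.009,0,-0.01],[0,0,0]],[[-0.009,0,-0.01],[0,0,0]]]}}

```text
time_s: 14.98
position: [0.5886, 0.1134, 0.1088]
tool_rot: [[-0.906, 0.423, -0.0], [0.423, 0.906, 0.0], [0.0, -0.0, -1.0]]
ft_force: [-3.8, 1.2, 4.6]
grip_width: 0.0098
gripper_force: 96.3
```

```bash
python3 f.py
```

```text
[0.5887 0.1134 0.1089] [-3.69  1.42  4.89  0.44  0.68 -0.01]
```

Call:
{"op": "step_arm", "data": {"targets": [[[0,0.001,0],[0,0,0]],[[0,0.002,0],[0,0,0]],[[0,0.003,0],[0,0,0]],[[0,0.004,0],[0,0,0]],[[0.001,0.004,0],[0,0,0]],[[0.002,0.004,0],[0,0,0]],[[0.003,0.004,0],[0,0,0]],[[0.003,0.004,0],[0,0,0]]]}}

```text
time_s: 15.8
position: [0.5892, 0.1145, 0.1092]
tool_rot: [[-0.906, 0.423, 0.002], [0.423, 0.906, -0.0], [-0.002, 0.001, -1.0]]
ft_force: [1.2, -2.1, 3.7]
grip_width: 0.0103
gripper_force: 96.3
```

```bash
python3 f.py
```

```text
[0.5891 0.1146 0.1092] [ 1.95 -1.7   4.28 -0.41 -0.31 -0.01]
```

Call:
{"op": "step_arm", "data": {"targets": [[[0,0,-0.01],[0,0,0]],[[0,0,-0.025],[0,0,0]],[[0,0,-0.025],[0,0,0]],[[0,0,-0.025],[0,0,0]],[[0,0,-0.025],[0,0,0]]]}}

```text
time_s: 16.37
position: [0.5878, 0.115, 0.1158]
tool_rot: [[-0.906, 0.423, -0.002], [0.423, 0.906, 0.0], [0.002, -0.001, -1.0]]
ft_force: [-0.0, 1.2, -1.9]
grip_width: 0.0101
gripper_force: 95.3
```

```bash
python3 f.py; python3 go.py .588 .1148 .1165 155; python3 rim.py; sed -i 's/>150)/>140)/; s/zb-.001/zb-.003/' rim.py; python3 rim.py
```

```text
[0.588  0.1149 0.1159] [ 0.02  0.67 -1.78 -0.02  0.03  0.05]
pos [0.5881 0.1149 0.116 ] yaw 154.99 F [-0.7 -0.3 -1.5] q [ -0.  32.  76.   0.  71. -65.] t 16.5167
shift [ 0.0002 -0.0005 -0.0015] turn [-0.0004 -0.0012 -0.0002]
tcp [0.5881168  0.11491679 0.11604383] rim [0.60063561 0.10848574] [0.00012164 0.00022586] collar [0.58595911 0.11380523] F [-0.7011144  -0.3092616  -1.51793401]
tcp [0.58828755 0.11485649 0.1162478 ] rim [0.60090717 0.10829698] [2.1102495e-06 3.3138167e-06] collar [0.58659759 0.11416095] F [ 0.15394598  0.98778852 -2.5032289 ]
```

Lifted, the TCP stands right at (0.588, 0.115). Press straight down here.

Call:
{"op": "step_arm", "data": {"targets": [[[0,0,0.008],[0,0,0]],[[0,0,0.016],[0,0,0]],[[0,0,0.024],[0,0,0]],[[0,0,0.024],[0,0,0]],[[0,0,0.024],[0,0,0]]]}}

```text
time_s: 17.23
position: [0.5886, 0.1148, 0.1097]
tool_rot: [[-0.906, 0.423, 0.001], [0.423, 0.906, -0.0], [-0.001, 0.0, -1.0]]
ft_force: [-0.6, -0.6, 4.1]
grip_width: 0.01
gripper_force: 96.2
```

```bash
sed -i 's/range(3)/range(6)/' f.py; python3 f.py
```

```text
[0.5886 0.1148 0.1095] [-0.92 -0.13  4.02 -0.03  0.21 -0.02]
```

Not in. The press moments again put the contact on the +x (flat) side. Lift, shift 1.5 mm further along knob +x, press.

Call:
{"op": "step_arm", "data": {"targets": [[[0,0,-0.012],[0,0,0]],[[-0.003,-0.001,-0.024],[0,0,0]],[[-0.005,-0.001,-0.024],[0,0,0]],[[-0.005,-0.001,-0.024],[0,0,0]],[[-0.005,-0.001,-0.012],[0,0,0]],[[-0.005,-0.001,-0.004],[0,0,0]],[[-0.005,-0.001,0],[0,0,0]],[[-0.005,-0.001,0],[0,0,0]],[[-0.005,-0.001,0],[0,0,0]]]}}

```text
time_s: 18.28
position: [0.5898, 0.1139, 0.1096]
tool_rot: [[-0.906, 0.423, 0.001], [0.423, 0.906, -0.0], [-0.001, 0.0, -1.0]]
ft_force: [-1.2, -1.0, 4.3]
grip_width: 0.0098
gripper_force: 96.3
```

```bash
python3 f.py
```

```text
[0.5897 0.1139 0.1094] [-0.65 -0.33  4.14 -0.06  0.18 -0.03]
```

Call:
{"op": "step_arm", "data": {"targets": [[[0,0,-0.012],[0,0,0]],[[-0.003,0,-0.024],[0,0,0]],[[-0.005,0,-0.024],[0,0,0]],[[-0.005,0,-0.024],[0,0,0]],[[-0.005,0,-0.012],[0,0,0]],[[-0.005,0,-0.004],[0,0,0]],[[-0.005,0,0],[0,0,0]],[[-0.005,0,0],[0,0,0]],[[-0.005,0,0],[0,0,0]]]}}

```text
time_s: 19.33
position: [0.5911, 0.1133, 0.1096]
tool_rot: [[-0.906, 0.423, 0.0], [0.423, 0.906, -0.0], [-0.0, 0.0, -1.0]]
ft_force: [-0.3, 0.2, 5.0]
grip_width: 0.01
gripper_force: 96.3
```

```bash
python3 f.py
```

```text
[0.5911 0.1133 0.1094] [-0.42  0.02  4.37 -0.03  0.19 -0.02]
```

The contact reading now flips to the other side. Before searching further I lift and re-measure the knob in the hand (height and lateral) numerically.

```bash
python3 go.py .588 .1148 .155 155
```

```text
pos [0.5911 0.1133 0.1094] yaw 154.99 F [-0.5 -0.5  4.6] q [ -0.  33.  76.  -0.  71. -65.] t 19.6333
shift [ 0.0115  0.0003 -0.152 ] turn [ 0.0002  0.0004 -0.0003]
```

Call:
{"op": "step_arm", "data": {"targets": [[[0,0,-0.03],[0,0,0]],[[0.005,0.001,-0.09],[0,0,0]],[[0.01,0.001,-0.15],[0,0,0]],[[0.01,0.001,-0.153],[0,0,0]],[[0.01,0.001,-0.153],[0,0,0]],[[0.01,0.001,-0.153],[0,0,0]],[[0.01,0.001,-0.153],[0,0,0]]]}}

```text
time_s: 20.22
position: [0.5878, 0.1148, 0.1537]
tool_rot: [[-0.906, 0.423, -0.003], [0.423, 0.906, 0.0], [0.002, -0.001, -1.0]]
ft_force: [-0.2, -0.3, -2.6]
grip_width: 0.0101
gripper_force: 95.3
```

```bash
python3 f.py; cat > v.py <<'E'
from h import *
p=np.array(env.observe()['position']); print('tcp',p)
I=[cam('scene') for _ in range(8)]; d=I[0]
im=np.mean([i['img'].astype(float) for i in I],0); Z=np.median([i['z_map'] for i in I],0); d['z_map']=Z; P=pts(d); x,y,z=np.moveaxis(P,-1,0)
np.savez('avg.npz',im=im,Z=Z)
u,v=proj(d,[.588,.1149,.09])[0].astype(int)
save('v1',cv2.resize(np.clip(im*1.3,0,255).astype(np.uint8)[v-50:v+30,u-40:u+40],(600,600),interpolation=cv2.INTER_CUBIC)); print('crop origin',u-40,v-50,'scale 7.5')
# knob points (dark) between
m=(im.max(-1)<95)&(np.hypot(x-p[0],y-p[1])<.04)&(z<p[2]+.03)&(z>.1)
for lo in np.arange(.115,.185,.005):
    q=P[m&(z>=lo)&(z<lo+.005)]
    if len(q)>3: print(lo.round(3),len(q),'x',q[:,0].min().round(4),q[:,0].max().round(4),'y',q[:,1].min().round(4),q[:,1].max().round(4))
E
python3 v.py
```

```text
[0.5883 0.1148 0.1546] [ 0.01  0.1  -2.2   0.02  0.02  0.01]
tcp [0.58834676 0.11480533 0.1547566 ]
crop origin 282 159 scale 7.5
0.13 18 x 0.6139 0.627 y 0.0875 0.1287
0.135 29 x 0.6097 0.6266 y 0.0869 0.1316
0.14 28 x 0.6105 0.6269 y 0.0864 0.1312
0.145 39 x 0.6045 0.6274 y 0.0845 0.1304
0.15 156 x 0.5845 0.6266 y 0.0854 0.1301
0.155 26 x 0.5973 0.626 y 0.0942 0.1235
0.16 29 x 0.5893 0.6256 y 0.0936 0.1273
0.165 45 x 0.5894 0.6259 y 0.0934 0.1318
0.17 41 x 0.5882 0.6264 y 0.0948 0.133
0.175 111 x 0.5784 0.6248 y 0.0945 0.1326
0.18 36 x 0.5787 0.604 y 0.0952 0.1335
```

View pics/v1.png

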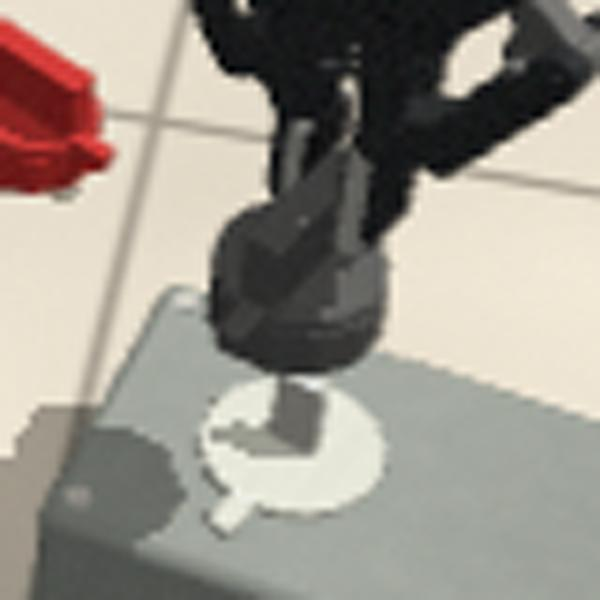

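The averaged view shows the hub at crop x 210–388 and the collar at x 200–385, with the shaft and its flat facing lower-left. I'll compare these with the projected expectations.

```bash
python3 - <<'E'
from h import *
d=cam('scene')
c=lambda P:((proj(d,P)-[282,159])*7.5+3.5).round(0).tolist()
T=np.array([.5884,.1148]);zb=.1303;a=np.radians(-25);U=np.array([np.cos(a),np.sin(a)]);N=np.array([-U[1],U[0]])
f=lambda c0,u,n,z:np.r_[c0+u*U+n*N,z]
print('hub under c',c(f(T,0,0,zb)),'hub left/right',c(np.r_[T+[0,-.0245],zb+.01]),c(np.r_[T+[0,.0245],zb+.01]),'front bottom',c(np.r_[T+[.0245,0],zb]))
print('nib',c(f(T,.036,0,zb+.017)),'bar ends top',c(f(T,.023,0,zb+.045)),c(f(T,-.023,0,zb+.045)),'bar foot',c(f(T,.023,0,zb+.021)))
for nm,C in(('scene',[.5887,.113]),('top',[.5865,.1161])):
    C=np.array(C);print(nm,'collar c',c(np.r_[C,.063]),'L/R',c(np.r_[C+[0,-.027],.063]),c(np.r_[C+[0,.027],.063]),'ptr',c(f(C,.04,0,.063)),'shaft flat top',c(f(C,.001,-.0079,.0905)),c(f(C,.001,.0079,.0905)))
# nib in averaged picture
z=np.load('avg.npz');im=z['im'].max(-1);print(im[159+34:159+52,282+25:282+54].astype(int))
E
```

```text
hub under c [[323.0, 287.0]] hub left/right [[240.0, 246.0]] [[417.0, 276.0]] front bottom [[312.0, 348.0]]
nib [[259.0, 315.0]] bar ends top [[297.0, 214.0]] [[388.0, 124.0]] bar foot [[287.0, 278.0]]
scene collar c [[290.0, 447.0]] L/R [[199.0, 431.0]] [[382.0, 464.0]] ptr [[215.0, 527.0]] shaft flat top [[276.0, 373.0]] [[322.0, 398.0]]
top collar c [[301.0, 444.0]] L/R [[211.0, 427.0]] [[393.0, 461.0]] ptr [[227.0, 524.0]] shaft flat top [[287.0, 370.0]] [[334.0, 395.0]]
[[178 178 169  78  50  48  48  41  35  34  36  37  35  34  36  34  34  35
   43  50  49  51  63  78  78  79 114 182 183]
 [179 178 169  72  48  48  47  37  36  33  36  35  36  33  33  34  36  42
   48  49  49  55  79  78  78  77 101 159 183]
 [179 179 171  73  46  48  48  36  33  36  34  34  36  36  32  36  40  50
   49  56  79  72  79  77  78  77 114 182 182]
 [181 181 169  38  36  49  49  38  35  35  34  34  35  34  34  41  51  50
   50  56  79  79  78  80  76  78 115 182 183]
 [148 168 169  33  41  46  47  37  35  35  37  36  35  34  41  50  48  50
   50  56  79  78  79  78  79  78 110 183 183]
 [159 140  97  
[... 858 characters left out ...]
 34  34  36  34  36  37  37  37  38  38  36  39
   41  43  43  43  43  57 108 164 168 181 181]
 [131 132 131 130 126 102  56  34  35  35  34  38  36  35  36  36  38  38
   42  41  43  43  50  86 130 131 129 144 165]
 [130 132 131 132 131 131 130 122  77  35  35  35  37  37  36  38  37  42
   42  42  42  55  97 130 130 130 129 130 132]
 [130 129 129 130 131 130 130 130 128 112  63  59  43  36  36  36  38  42
   55  88 100 132 131 130 130 131 130 129 131]
 [129 129 129 129 129 130 131 130 133 145 156 147  85 113 144 154 145 147
  142 130 131 130 130 130 130 130 131 131 132]
 [131 129 129 131 130 136 155 161 177 177 175 150  82  83  87 123 175 175
  156 141 130 131 130 130 131 130 130 131 130]]
```

The hub sits about 4 px left of and 3 px below where a centred grip would put it, so the knob slipped roughly 12 mm along its bar in the first contacts. I'll fit its lower rim on the averaged image to get the exact offset.

```bash
cat > rim2.py <<'E'
from h import *
from m2 import circ
p=np.mean([env.observe()['position'] for _ in range(1)],0)
I=[cam('scene') for _ in range(6)]; d=I[0]; im=np.mean([i['img'].astype(float) for i in I],0).max(-1)
zb=p[2]-.024
c0=proj(d,np.r_[p[:2]+[.011,-.006],zb])[0]; e=[]
for u in range(int(c0[0])-11,int(c0[0])+12):   # downwards to dark->light half-crossing
    v=int(c0[1])
    while v<c0[1]+20 and not(im[v,u]<70 and im[v+1,u]>=70): v+=1
    if v<c0[1]+20: e.append([u,v+(70-im[v,u])/(im[v+1,u]-im[v,u])])
e=np.array(e)
for z in(zb-.001,zb,zb+.001):
    w=plane(d,e,z)[:,:2]; c=circ(w,p[:2],.0243); r=np.hypot(*(w-c).T)-.0243
    o=c-p[:2]; a=np.radians(-25); print(z.round(4),'c',c.round(4),'off',o.round(4),'u,n',(o@[np.cos(a),np.sin(a)]).round(4),(o@[-np.sin(a),np.cos(a)]).round(4),'rms',np.sqrt((r**2).mean()).round(5),len(e))
print('tcp',p.round(4))
E
python3 rim2.py
python3 - <<'E'
from h import *
from m2 import circ
# collar now (uncovered mostly): edge rays from centre, brightness
I=[cam('scene') for _ in range(4)];d=I[0];im=np.mean([i['img'].astype(float) for i in I],0).max(-1)
c=np.array([.5887,.113]);w=[]
for t in np.radians(np.arange(-180,180,6)):
    if abs((np.degrees(t)+25+180)%360-180)<20: continue
    r=np.arange(.020,.036,.00025);q=proj(d,np.c_[c[0]+r*np.cos(t),c[1]+r*np.sin(t),0*r+.063])
    g=cv2.remap(im.astype(np.float32),q[:,0].astype(np.float32)[None],q[:,1].astype(np.float32)[None],cv2.INTER_LINEAR)[0]
    k=np.flatnonzero((g[:-1]>150)&(g[1:]<=150))
    if len(k): w.append(c+r[k[0]]*np.array([np.cos(t),np.sin(t)]))
w=np.array(w);cc=circ(w,c,.027);print('collar',cc,len(w),np.abs(np.hypot(*(w-cc).T)-.027).mean())
E
```

```text
0.1301 c [0.6    0.1065] off [ 0.0116 -0.0083] u,n 0.014 -0.0026 rms 0.00381 23
0.1311 c [0.601  0.1065] off [ 0.0126 -0.0083] u,n 0.0149 -0.0022 rms 0.00382 23
0.1321 c [0.602  0.1065] off [ 0.0135 -0.0083] u,n 0.0158 -0.0018 rms 0.00382 23
tcp [0.5884 0.1148 0.1551]
collar [0.58650898 0.11373792] 50 0.00035244143752459684
```

```bash
cat >> rim2.py <<'E'
w=plane(d,e,zb)[:,:2]; print((e-c0).round(1).tolist())
for k in range(6):
    c=circ(w,p[:2]+[.011,-.006],.0243); r=abs(np.hypot(*(w-c).T)-.0243)
    if r.max()<.0012: break
    w=w[r<max(.0012,np.sort(r)[-2])]
print('trimmed',len(w),c,c-p[:2],r.mean())
E
python3 rim2.py
```

```text
0.1301 c [0.6001 0.1065] off [ 0.0117 -0.0084] u,n 0.0141 -0.0027 rms 0.00378 23
0.1311 c [0.6011 0.1065] off [ 0.0126 -0.0084] u,n 0.015 -0.0022 rms 0.00378 23
0.1321 c [0.602  0.1065] off [ 0.0136 -0.0084] u,n 0.0159 -0.0018 rms 0.00379 23
tcp [0.5884 0.1148 0.1551]
[[-11.2, 2.7], [-10.2, 5.6], [-9.2, 5.9], [-8.2, 6.6], [-7.2, 6.8], [-6.2, 7.2], [-5.2, 7.8], [-4.2, 8.5], [-3.2, 8.5], [-2.2, 9.0], [-1.2, 8.8], [-0.2, 8.7], [0.8, 8.7], [1.8, 8.7], [2.8, 8.6], [3.8, 0.0], [4.8, 0.0], [5.8, 7.9], [6.8, 7.6], [7.8, 6.8], [8.8, 5.8], [9.8, 4.3], [10.8, 1.0]]
trimmed 19 [0.6009211  0.10693475] [ 0.01250713 -0.00791498] 0.0003469239947860031
```

```bash
python3 - <<'E'
from h import *
d=cam('scene');z=np.load('avg.npz');d['z_map']=z['Z'];P=pts(d)
q=P[195:199,328:332];print('hub top right',np.median(q.reshape(-1,3),0),q[...,2].round(4).tolist())
q=P[199:203,312:316];print('left facet/nib',np.median(q.reshape(-1,3),0),q[...,2].round(4).tolist())
print('bar top', [P[v,u].round(4).tolist() for v,u in((181,324),(186,320),(190,317),(193,314),(195,315))])
E
python3 go.py .574 .1216 .155 155
```

```text
hub top right [0.60949952 0.12435024 0.15361863] [[0.153, 0.1535, 0.154, 0.1531], [0.1537, 0.1541, 0.1538, 0.1544], [0.1528, 0.1534, 0.1536, 0.1538], [0.1543, 0.1536, 0.1532, 0.1536]]
left facet/nib [0.6274592  0.09475725 0.15244281] [[0.1475, 0.1491, 0.1534, 0.1532], [0.1456, 0.1527, 0.1524, 0.1525], [0.153, 0.1537, 0.1528, 0.1529], [0.1517, 0.1524, 0.1522, 0.1524]]
bar top [[0.5927, 0.1084, 0.1775], [0.6087, 0.1025, 0.177], [0.6217, 0.0983, 0.1772], [0.6212, 0.0934, 0.1673], [0.623, 0.0959, 0.164]]
pos [0.5884 0.1148 0.1551] yaw 154.99 F [ 0.3  0.5 -2.4] q [ -0.  30.  73.   0.  77. -65.] t 21.8167
shift [0.0531 0.0001 0.0003] turn [-0.     -0.0001 -0.0002]
```

Hub-top and bar-end depths agree: the knob centre sits about 15 mm along +x of the TCP, drooping slightly. I shift the TCP by −15 mm along the bar so the bore meets the shaft; once seated I'll regrip at the centre.

Call:
{"op": "step_arm", "data": {"targets": [[[0.03,-0.001,0],[0,0,0]],[[0.055,-0.002,0.02],[0,0,0]],[[0.055,-0.002,0.05],[0,0,0]],[[0.055,-0.002,0.09],[0,0,0]],[[0.055,-0.002,0.12],[0,0,0]],[[0.055,-0.002,0.13],[0,0,0]],[[0.055,-0.002,0.14],[0,0,0]],[[0.055,-0.002,0.15],[0,0,0]],[[0.055,-0.002,0.155],[0,0,0]],[[0.055,-0.002,0.155],[0,0,0]]]}}

```text
time_s: 22.65
position: [0.5733, 0.1212, 0.1086]
tool_rot: [[-0.906, 0.423, -0.0], [0.423, 0.906, -0.0], [0.0, -0.0, -1.0]]
ft_force: [0.5, -0.3, -2.5]
grip_width: 0.0098
gripper_force: 95.3
```

```bash
python3 f.py
```

```text
[0.5734 0.1213 0.1089] [ 0.6  -0.08 -2.37  0.    0.03  0.  ]
```

No contact force at a height where it pressed before: the shaft is in the bore. Continue down.

Call:
{"op": "step_arm", "data": {"targets": [[[0,0,0.01],[0,0,0]],[[0,0,0.02],[0,0,0]],[[0,0,0.03],[0,0,0]],[[0,0,0.035],[0,0,0]],[[0,0,0.04],[0,0,0]],[[0,0,0.04],[0,0,0]],[[0,0,0.04],[0,0,0]]]}}

```text
time_s: 23.53
position: [0.5733, 0.1213, 0.0967]
tool_rot: [[-0.906, 0.423, 0.0], [0.423, 0.906, 0.0], [-0.0, 0.0, -1.0]]
ft_force: [1.2, -0.4, -1.3]
grip_width: 0.0098
gripper_force: 95.5
```

```bash
python3 f.py
```

```text
[0.5733 0.1213 0.0967] [ 0.27 -0.04 -1.14  0.    0.    0.01]
```

Nearly home. Release, move 15 mm along the bar to centre and 5 mm up, then regrip.

Call:
{"op": "step_arm", "data": {"targets": [[[0,0,0],[0,0,0]],[[0,0,0],[0,0,0]],[[0,0,0],[0,0,0]],[[0,0,0],[0,0,0]],[[0,0,-0.018],[0,0,0]],[[-0.02,0,-0.018],[0,0,0]],[[-0.04,0,-0.018],[0,0,0]],[[-0.05,0,-0.018],[0,0,0]],[[-0.05,0,-0.018],[0,0,0]],[[-0.05,0,-0.018],[0,0,0]]], "jaw": 50}}

```text
time_s: 24.67
position: [0.5869, 0.1147, 0.1018]
tool_rot: [[-0.906, 0.423, -0.0], [0.423, 0.906, 0.0], [0.0, -0.0, -1.0]]
ft_force: [-0.2, 0.4, 0.5]
grip_width: 0.0503
gripper_force: 0.0
```

```bash
python3 f.py; python3 v.py | head -2; python3 - <<'E'
from h import *
d=cam('scene');z=np.load('avg.npz');d['z_map']=z['Z'];P=pts(d);x,y,zz=np.moveaxis(P,-1,0)
c=np.array([.588,.1135]);m=(np.hypot(x-c[0],y-c[1])<.045)&(z['im'].max(-1)<100)
for lo in np.arange(.066,.13,.004):
    q=P[m&(zz>=lo)&(zz<lo+.004)]
    if len(q)>3: print(lo.round(3),len(q),'x',q[:,0].min().round(4),q[:,0].max().round(4),'y',q[:,1].min().round(4),q[:,1].max().round(4))
E
```

```text
[0.5867 0.115  0.102 ] [-0.35 -0.   -0.07 -0.02 -0.02 -0.01]
tcp [0.58668758 0.1150089  0.10204751]
crop origin 282 159 scale 7.5
0.074 21 x 0.585 0.6117 y 0.0906 0.1361
0.078 23 x 0.5955 0.6117 y 0.0921 0.1375
0.082 20 x 0.5924 0.6125 y 0.0914 0.1388
0.086 32 x 0.5936 0.6212 y 0.0937 0.1384
0.09 39 x 0.5974 0.6215 y 0.093 0.1362
0.094 152 x 0.5688 0.6181 y 0.0914 0.1358
0.098 16 x 0.5765 0.611 y 0.1024 0.1264
0.102 17 x 0.5732 0.611 y 0.1018 0.1278
0.106 25 x 0.5717 0.6104 y 0.0831 0.1412
0.11 31 x 0.5696 0.612 y 0.0828 0.145
0.114 42 x 0.5696 0.6111 y 0.0792 0.15
0.118 104 x 0.5697 0.6108 y 0.0767 0.1513
0.122 25 x 0.5714 0.6102 y 0.0787 0.1508
0.126 26 x 0.5716 0.6105 y 0.0781 0.1503
```

View pics/v1.png

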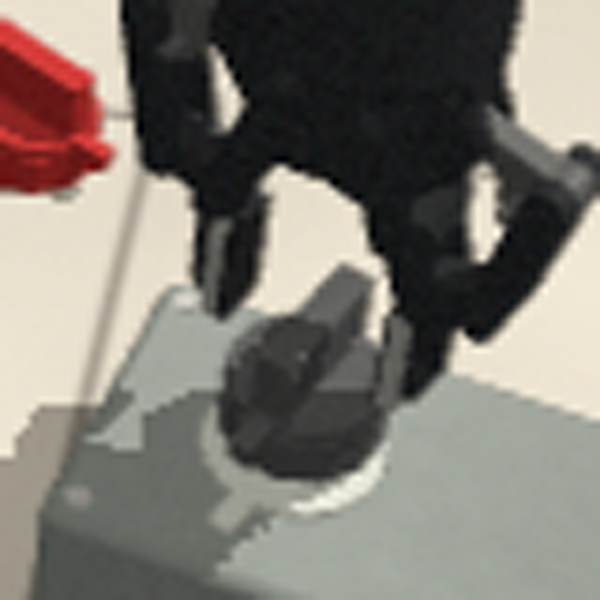

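The knob sits home on the shaft with its nib over the pointer (crop ~(240,430)/(235,505)), hub bottom at about 74 mm. The fingers straddle the bar, so close.

Call:
{"op": "step_arm", "data": {"targets": [[[0,0,0],[0,0,0]],[[0,0,0],[0,0,0]],[[0,0,0],[0,0,0]],[[0,0,0],[0,0,0]],[[0,0,0],[0,0,0]],[[0,0,0],[0,0,0]],[[0,0,0],[0,0,0]],[[0,0,0],[0,0,0]]], "jaw": 0, "grip_force": 80}}

```text
time_s: 26.08
position: [0.5869, 0.1149, 0.1022]
tool_rot: [[-0.906, 0.423, 0.0], [0.423, 0.906, -0.0], [-0.0, 0.0, -1.0]]
ft_force: [0.5, -0.2, 3.2]
grip_width: 0.0102
gripper_force: 78.7
```

Call:
{"op": "step_arm", "data": {"targets": [[[0,0,0.006],[0,0,0]],[[0,0,0.012],[0,0,0]],[[0,0,0.018],[0,0,0]],[[0,0,0.018],[0,0,0]],[[0,0,0.018],[0,0,0]],[[0,0,0.018],[0,0,0]]]}}

```text
time_s: 26.58
position: [0.5871, 0.1149, 0.0969]
tool_rot: [[-0.906, 0.423, 0.001], [0.423, 0.906, -0.0], [-0.001, 0.0, -1.0]]
ft_force: [-0.4, 0.7, 5.8]
grip_width: 0.0098
gripper_force: 79.1
```

```bash
python3 f.py
```

```text
[0.5871 0.1149 0.097 ] [-0.14 -0.3   5.77 -0.02  0.01 -0.09]
```

Call:
{"op": "step_arm", "data": {"targets": [[[0,0,0.006],[0,0,0]],[[0,0,0.012],[0,0,0]],[[0,0,0.016],[0,0,0]],[[0,0,0.016],[0,0,0]],[[0,0,0.016],[0,0,0]],[[0,0,0.016],[0,0,0]]]}}

```text
time_s: 27.38
position: [0.588, 0.1147, 0.0939]
tool_rot: [[-0.906, 0.423, 0.005], [0.423, 0.906, -0.0], [-0.004, 0.002, -1.0]]
ft_force: [-1.7, -1.0, 17.7]
grip_width: 0.0101
gripper_force: 80.7
```

```bash
python3 f.py
```

```text
[0.588  0.1147 0.0939] [-1.450e+00 -1.130e+00  1.737e+01 -2.200e-01  2.800e-01  1.000e-02]
```

At the stop: 19 N against the spring's 10 N, after 8.3 mm of travel. I check the knob's height, the starter and the bystanders numerically before handing in.

```bash
python3 - <<'E'
from h import *
d=cam('scene');im=d['img'].max(-1);P=pts(d);x,y,z=np.moveaxis(P,-1,0)
m=(im<110)&(np.hypot(x-.588,y-.1135)<.027)&(z>.080)&(z<.094);q=P[m];print('hub top z',np.median(q[:,2]),len(q))
A=np.c_[q[:,:2],np.ones(len(q))];k=abs(q[:,2]-np.median(q[:,2]))<.002;print('tilt',np.linalg.lstsq(A[k],q[k][:,2],rcond=None)[0][:2],k.sum())
m=(z>.078)&(z<.11)&(np.hypot(x-.615,y-.247)<.05)&(im<70);print('starter',cv2.minAreaRect(P[m][:,:2].astype(np.float32)))
a=cv2.resize(cv2.imread('pics/scene0.png'),(512,384)).max(-1).astype(int);df=(abs(a-im.astype(int))>60).astype(np.uint8)
n,l,s,c=cv2.connectedComponentsWithStats(df);print([(s[i].tolist()) for i in range(1,n) if s[i,4]>25])
E
python3 f.py
```

```text
hub top z 0.0865443736613184 176
tilt [-0.03191183  0.00391258] 130
starter ((0.6166917085647583, 0.24548420310020447), (0.009779345244169235, 0.04194600507616997), 78.38838195800781)
[[347, 0, 37, 47, 801], [305, 33, 32, 61, 557], [489, 38, 23, 41, 313], [376, 50, 11, 16, 124], [284, 54, 10, 7, 26], [374, 67, 11, 6, 49], [299, 73, 112, 153, 5039], [319, 77, 9, 13, 68], [283, 82, 6, 7, 26], [316, 92, 14, 8, 37], [304, 97, 10, 4, 29], [217, 106, 79, 32, 1366], [298, 108, 13, 9, 63], [312, 109, 15, 9, 87], [300, 144, 10, 15, 83], [349, 147, 81, 36, 1320], [220, 177, 21, 19, 258]]
[0.588  0.1147 0.094 ] [-1.16 -1.03 17.02 -0.21  0.3  -0.  ]
```

Hub top is at 86.5 mm (home and fully pressed), tilt 0.03, the starter is at rest, and the bystanders are undisturbed.

```bash
python3 -c "
from rig import close_job
print(close_job())"
```

```text
the job is handed in; nothing more can be done
None
```

I handed the job in at about 28 s, but the hand-in returned no verdict. The starter was twisted to its stop and had sprung back. The knob then went home on the D-shaft and is still gripped and held at its bottom stop, and the bystanders look unmoved.

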